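Clamp the burnishing block in the screw press

TASK

Push the grooved maple burnishing block fully home into the small green screw press, until its end meets the column, then turn the black knob clockwise until the foot holds the block with about 25 N (hand-snug, never over 50 N), and let go. The knob sinks as it turns and is a lift-to-release one, held on its clutch only by a light spring: follow it down so that it is never pulled up off its seat. The press stands loose on the table: do not drag, lift or tip it, and leave the jar, the thread spool and the tin alone.

Things in the scene. Friction and masses are not known exactly. Their poses are not given: they have to be found in the camera images.
- press: green cast C-frame screw press, about 3.5 kg, loose on the table. Origin on the table, under the screw axis; z up; x points from the open front to the column. Bed top 15 mm above the origin, bed from x = -105 to +95 mm, 110 mm wide. The column's front face (the stop) is at x = +40 mm, 54 mm wide; arm and round boss (radius 24 mm) above the bed from z = 80 to 107 mm, x from -24 to +80 mm. Two guides 10 mm high beside the seat, from x = 0 to +42 mm, 48 mm apart
- burnish_block: pale maple block, 110 x 40 x 26 mm (x, y, z), with grooved flanks, 0.13 kg, lying on the bed with its far end some 40 to 65 mm short of the column. Origin at the centre of its underside, x along its length. Home: its +x end touches the column, so its origin is at x = -15 mm in the press's frame and its near end at x = -70 mm
- knob_grip (a point): centre of the black round knob, 40 mm diameter, 32 mm high (16 mm above and below this point), on the vertical screw axis on top of the press; a white line on its top shows its turning
- knob_lift (a joint): how far the knob is pulled up off its brass clutch teeth, in m; 0 = seated. The spring holds it down with 3 N, plus 1 N per mm; by 2 mm the clutch counts as pulled out. Pushing the knob down does no harm
- screw (a joint): turning of the knob in rad; clockwise from above is positive and lowers knob, stem and foot by 24 mm a turn (3.82 mm per rad). 0 to 0.5 at the start, end stop at 5.6. Free turning takes 0.11 N m (paused, the reading may swing to the other sign: compare like with like); each 10 N of clamping force adds 0.038 N m. It stays where it is left, but over 29 N it springs back to some 29 N when let go
- foot: steel disc at the stem's lower end, 84 mm below the knob's centre. Under it hangs a 34 mm pad on a rubber buffer and an adjusting collar; its pressing face is 12 to 18 mm below this origin, different each time and not measured, so contact must be felt. At the start it is 3 to 11 mm above the block's top. From contact on the force grows by about 20 N per mm (75 N per rad of turning)
- rivet_jar: small jar with rivets and a yellow lid, 47 mm wide, 50 mm high; origin at the centre of its underside; bystander
- thread_tan: tan thread spool, 41 x 48 x 67 mm, upright; origin at the centre of its underside; bystander
- balm_tin: flat round tin, 67 mm wide, 20 mm high; origin at the centre of its underside; bystander

How it is judged:
On the way, in this order (a step that is already met when the one before it is completed fails the run):
1. the block is pushed home against the column while the foot is still clear of it (x of burnish_block in the frame of press above -0.018 m and contact force between foot and burnish_block below 0.5 N), for 0.2 s.
2. the foot bears on the block (contact force between foot and burnish_block above 10 N), for 0.2 s.
At the end, for the whole second after the job is handed in: the block is home against the column (within 4 mm), the foot presses on it with 10 to 50 N, the press stands flat and still on the table, the knob is seated (within 1 mm) and at rest (x of burnish_block in the frame of press above -0.019 m and contact force between foot and burnish_block between 10 and 50 N and angle between press's own z axis and vertical below 0.03 rad and height (world z) of press below 0.004 m and linear speed of press below 0.02 m/s and velocity of joint screw below 0.1 rad/s and value of joint knob_lift below 0.001 m); the robot touches nothing.
It fails at once if the foot pressed on the block with more than 55 N (contact force between foot and burnish_block above 55 N).
It fails at once if the press was dragged or lifted by more than 15 mm (distance of press from where it was at the start of the episode above 0.015 m).
It fails at once if the press was lifted off the table by more than 3 mm or tipped by more than 0.05 rad (height (world z) of press above 0.003 m or angle between press's own z axis and vertical above 0.05 rad).
It fails at once if the rivet jar, the thread spool or the balm tin was moved by more than 20 mm (distance of any of rivet_jar, thread_tan, balm_tin from where it was at the start of the episode above 0.02 m).
It fails at once if the knob was pulled up off its clutch by more than 2 mm (value of joint knob_lift above 0.002 m).
It also fails if it takes over 72 s, if anything falls off the work surface, if the arm or the gripper's body presses on something with over 40 N, if the wrist force passes 120 N, or if a joint passes its speed limit or range.

ROBOT

A 6-joint arm with a two-finger parallel gripper is mounted at the origin on a cart in front of the work surface, level with it; the furniture and walls round the work are solid. World frame = base frame: x ahead of the robot, y to its left, z up, the work surface at z = 0. Lengths are in m, angles in rad, forces in N, time in s.
With the tool pointing down it reaches from about 0.225 to 0.875 m from the base axis. Payload 3.4 kg.
Tool frame: the origin (TCP) lies between the finger pads; the fingertips stand 11 mm ahead of it and the grasp point (between the pads) lies 8 mm behind it; z points along the fingers, y is the line along which they close (so a half turn about z gives the same grasp; the last joint's range is limited). The gripper opens to 85 mm and grips with 20 to 120 N. Pads are 22 mm wide; open, the fingers measure 114 mm over their backs; the gripper's body (76 mm by 85 mm) begins 54 mm behind the grasp point. The pads swing forward as they close: fully open they stand 13 mm farther back than shut.
Start: joints at [1.158, 0.276, 1.505, -0, 1.361, -0.121], TCP at [0.165, 0.551, 0.208] pointing down, gripper open.
Joint ranges: [-2.89, 2.89], [-0.75, 2.08], [0.22, 2.7], [-1.18, 4.32], [0.11, 2.71], [-2.7, 2.7]. Speed limits (rad/s): [2.57, 2.57, 3.14, 3.14, 3.14, 3.14].

INTERFACE

Orientations are given as a unit quaternion [w, x, y, z].
In Python, from rig import manip, imaging gives the robot as it stands. The module is installed in compiled form; this text tells all that it offers.
- The arm moves only by the tool jog_arm, never from a script. Its argument "deltas" is one flat list of numbers, 7 for each row, row after row: the turn, a rotation vector about the world's x, y, z in degrees, then the shift along the world's x, y, z in mm, then the opening, from 0 (shut) to 1 (fully open). In form: [ax, ay, az, tx, ty, tz, gripper, ax, ay, az, tx, ty, tz, gripper, ...]. A call has 1 to 20 rows; each row is the pose to reach, as a shift and turn from the pose commanded when the call began; what a row does not reach only later rows make up. A row lasts 1/10 s, in which the tool goes at most 50 mm and 8.59 degrees, less where a joint would pass 70% of its speed; a pose out of reach is approached as far as the arm can. A call with a gripper value outside its range is refused whole. The fingers move at their own pace and stop on an object; "grip_force" is the grip in N (left out, the last holds). Time passes only in rows, so rows that repeat a pose let the fingers close. It gives the time, the measured TCP pose, the force, the opening and the grip force at its end, in the units of the state.
- manip.get_state(): the state, without advancing time (a new reading comes with each control period).
- imaging.get_image(name): name is "side" or "top" or "wrist"; returns the picture (400x640x3 uint8, blue, green, red); there is no depth.
- imaging.calibration(name): a dict with "mtx" (3x3 intrinsics, pixels), "cam_to_world" (4x4, takes a point from camera to world coordinates). Camera axes: x right, y down, z forward; pixel columns grow to the right and rows downward; lengths in m; the calibration is good to about 2 mm. A picture is of the moment at which its call begins: read the wrist's pose just before it. calibration takes no time and is no camera call; for the wrist camera it gives the pose at the moment of the call.
- manip.sign_off(): hands the job in; it is judged then, once.
The state is a dict: "clock": time; "qpos": joint angles; "qd": joint speeds; "effort": joint torques, N m; "position": TCP position; "ee_rot": TCP orientation; "contact_force": force on the tool from outside, world axes, zero at the start; "moment": the same for the moment, N m; "width": finger opening in m; "gripper_force": force on a finger pad.
Only numpy, scipy, OpenCV 4.12 (cv2) and the standard library are available. Lean on these libraries where they do the work, as an engineer would, in place of code of your own. Each camera call takes 0.05 s, during which the arm holds its last target. There are 200 camera calls.

## Working session

There is one attempt and no reset: what is moved stays moved. The work goes in short steps, Python scripts to look and compute and a tool call to move; the robot and the scene stay as the last step left them, time stands still between calls to the robot, and variables do not carry over. Pictures are saved under pics/ and viewed, at most 10 in all, crops included, and the job is handed in when it is done.

Besides the shell and the picture viewer there is one more tool, called after "Call:" as a command line: name --argument value ..., lists and objects as JSON in quotes. jog_arm: Moves the arm, as the interface text tells. Its arguments: {"type":"object","properties":{"deltas":{"type":"array"},"grip_force":{"type":"number"}},"required":["deltas"]}

```bash
mkdir -p pics
python3 - <<'E'
from rig import manip, imaging
import cv2, numpy as np
s=manip.get_state(); print(s)
for n in ("side","top"):
    im=imaging.get_image(n); cv2.imwrite(f"pics/{n}0.png",im)
    c=imaging.calibration(n); print(n,np.array(c["mtx"]).round(1).tolist(),np.array(c["cam_to_world"]).round(3).tolist())
E
```

```text
{'clock': 0.0, 'qpos': array([ 1.15799465e+00,  2.76576575e-01,  1.50617823e+00,  2.38571180e-05,
        1.36073813e+00, -1.20979643e-01]), 'qd': array([-2.79074225e-04,  1.09904936e-03,  6.30985325e-04, -2.43964443e-04,
       -6.31073384e-05, -1.46261366e-04]), 'effort': array([-1.29463187e-03, -4.16777802e+01, -2.45806217e+01, -4.19556000e-04,
        1.12264819e-02, -5.56352660e-06]), 'position': array([0.16516464, 0.55013077, 0.20683233]), 'ee_rot': array([-2.61834130e-04,  1.45396230e-01,  9.89373051e-01, -9.13422451e-04]), 'contact_force': array([-0.77594116, -0.04653648, -0.13184507]), 'moment': array([-0.02535221, -0.02428566, -0.03209558]), 'gripper_force': 0.0, 'width': 0.0853559318065722}
side [[463.7, 0.0, 322.5], [0.0, 463.7, 200.7], [0.0, 0.0, 1.0]] [[-0.983, -0.121, 0.139, 0.489], [-0.184, 0.608, -0.772, 0.823], [0.009, -0.785, -0.62, 0.703], [0.0, 0.0, 0.0, 1.0]]
top [[375.5, 0.0, 322.7], [0.0, 375.5, 197.5], [0.0, 0.0, 1.0]] [[0.023, -0.994, 0.105, 0.524], [-1.0, -0.024, -0.015, 0.079], [0.018, -0.105, -0.994, 0.968], [0.0, 0.0, 0.0, 1.0]]
```

View pics/top0.png

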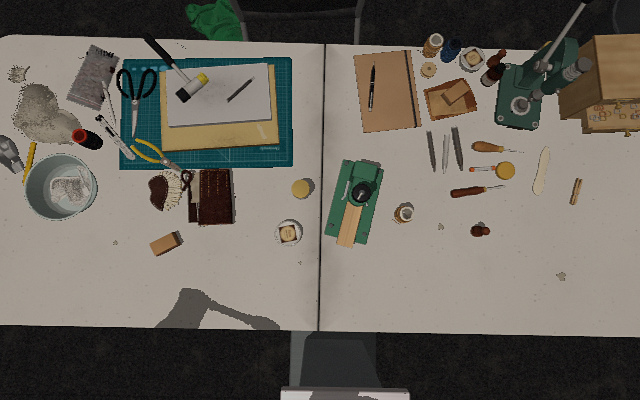

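View pics/side0.png

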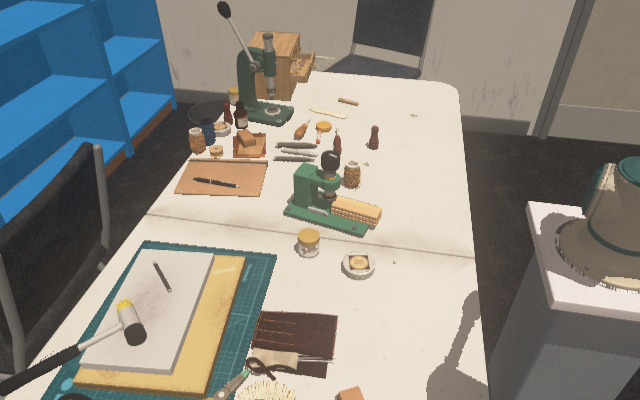

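The top view shows the press at about (354,202), the black knob at (361,191) and the block's near end at (347,246). The jar is at (301,188), the spool at (403,213) and the tin at (289,232). The side view shows the knob at (330,160), with the block sticking out to the right at (357,210). Next I'll segment and triangulate.

```bash
cat > h.py <<'E'
from rig import manip, imaging
import cv2, numpy as np
def ray(n,uv,c=None):
    c=c or imaging.calibration(n); K=np.array(c["mtx"]);T=np.array(c["cam_to_world"])
    d=T[:3,:3]@np.linalg.solve(K,[uv[0],uv[1],1.]); return T[:3,3],d/np.linalg.norm(d)
def onz(n,uv,z,c=None):
    o,d=ray(n,uv,c); return o+d*(z-o[2])/d[2]
def tri(r1,r2):
    A=np.array([r1[1],-r2[1]]).T; t=np.linalg.lstsq(A,r2[0]-r1[0],rcond=None)[0]
    p,q=r1[0]+t[0]*r1[1],r2[0]+t[1]*r2[1]; return (p+q)/2,np.linalg.norm(p-q)
def blob(m,x0,y0,x1,y1):
    z=np.zeros_like(m); z[y0:y1,x0:x1]=m[y0:y1,x0:x1]
    cs,_=cv2.findContours(z,cv2.RETR_EXTERNAL,cv2.CHAIN_APPROX_NONE)
    return max(cs,key=cv2.contourArea)
E
python3 - <<'E'
from h import *
t=cv2.imread("pics/top0.png"); s=cv2.imread("pics/side0.png")
def dark(i): return (i.max(2)<60).astype(np.uint8)*255
kt=blob(dark(t),345,175,378,206); ks=blob(dark(s),315,145,345,177)
for k in (kt,ks): print("knob",cv2.minEnclosingCircle(k),cv2.boundingRect(k),cv2.contourArea(k))
c=lambda k:np.array(cv2.minEnclosingCircle(k)[0])
print("tri",tri(ray("top",c(kt)),ray("side",c(ks))))
h=cv2.cvtColor(t,cv2.COLOR_BGR2HSV)
g=cv2.inRange(h,(60,70,30),(95,255,200)); b=cv2.inRange(h,(8,40,120),(28,180,255))
bg=cv2.bitwise_or(g,b); bg=cv2.bitwise_or(bg,dark(t))
B=blob(bg,318,150,392,256); box=cv2.boxPoints(cv2.minAreaRect(blob(g,318,150,392,256)))
print("green box",cv2.minAreaRect(blob(g,318,150,392,256)),[onz("top",p,.015).round(4).tolist() for p in box])
bl=blob(b,325,195,375,256); print("block",cv2.minAreaRect(bl),[onz("top",p,.041).round(4).tolist() for p in cv2.boxPoints(cv2.minAreaRect(bl))])
for nm,(u,v),z in (("jar",(301,188),.05),("spool",(404,213),.067),("tin",(289,232),.02)): print(nm,onz("top",(u,v),z).round(3))
v=cv2.resize(t[150:260,280:420],None,fx=5,fy=5,interpolation=cv2.INTER_CUBIC)
for q,col in ((box,(0,0,255)),(cv2.boxPoints(cv2.minAreaRect(bl)),(255,0,0))): cv2.polylines(v,[((q-[280,150]+.5)*5).astype(int)],True,col,1)
w=cv2.resize(s[140:240,270:395],None,fx=5.5,fy=5.5,interpolation=cv2.INTER_CUBIC)
cv2.imwrite("pics/c1.png",v)
E
```

```text
Traceback (most recent call last):
  File "h.py", line 14, in blob
    return max(cs,key=cv2.contourArea)
ValueError: max() iterable argument is empty
```

```bash
cat > m.py <<'E'
from h import *
t=cv2.imread("pics/top0.png"); s=cv2.imread("pics/side0.png")
print(t.shape,t[191,361],t[186,355],t[160:225:4,361].tolist(),s[160,330])
def dark(i): return ((i.max(2)<95)&(np.ptp(i.astype(int),axis=2)<18)).astype(np.uint8)*255
kt=blob(dark(t),345,175,378,206); ks=blob(dark(s),315,145,345,177)
for k in (kt,ks): print("knob",cv2.minEnclosingCircle(k),cv2.boundingRect(k),cv2.contourArea(k))
c=lambda k:np.array(cv2.minEnclosingCircle(k)[0])
print("tri",tri(ray("top",c(kt)),ray("side",c(ks))))
h=cv2.cvtColor(t,cv2.COLOR_BGR2HSV)
g=cv2.inRange(h,(60,70,30),(95,255,200)); b=cv2.inRange(h,(8,40,120),(28,180,255))
box=cv2.boxPoints(cv2.minAreaRect(blob(g,318,150,392,256)))
print("green box",cv2.minAreaRect(blob(g,318,150,392,256)),[onz("top",p,.015).round(4).tolist() for p in box])
bl=blob(b,325,195,375,256); print("block",cv2.minAreaRect(bl),[onz("top",p,.041).round(4).tolist() for p in cv2.boxPoints(cv2.minAreaRect(bl))])
for nm,(u,v),z in (("jar",(301,188),.05),("spool",(404,213),.067),("tin",(289,232),.02)): print(nm,onz("top",(u,v),z).round(3))
v=cv2.resize(t[150:260,280:420],None,fx=5,fy=5,interpolation=cv2.INTER_CUBIC)
for q,col in ((box,(0,0,255)),(cv2.boxPoints(cv2.minAreaRect(bl)),(255,0,0))): cv2.polylines(v,[((q-[280,150]+.5)*5).astype(int)],True,col,1)
cv2.imwrite("pics/c1.png",v)
E
python3 m.py
```

```text
(400, 640, 3) [71 73 73] [23 29 19] [[90, 95, 103], [71, 95, 56], [73, 95, 57], [73, 94, 55], [72, 95, 54], [70, 93, 54], [18, 16, 18], [29, 25, 27], [92, 99, 101], [30, 31, 31], [38, 36, 39], [76, 99, 56], [111, 157, 191], [47, 71, 85], [69, 90, 48], [74, 97, 56], [72, 95, 54]] [66 73 80]
knob ((363.72882080078125, 191.13558959960938), 13.30258560180664) (351, 181, 26, 23) 279.5
knob ((326.5, 163.5), 14.916534423828125) (316, 151, 24, 26) 324.0
tri (array([ 0.63187064, -0.0263153 ,  0.12850233]), np.float64(0.004027000666003413))
green box ((354.294189453125, 200.32354736328125), (42.44373321533203, 79.06661224365234), 14.03624439239502) [[0.5337, 0.0584, 0.015], [0.7322, 0.0132, 0.015], [0.708, -0.0937, 0.015], [0.5102, -0.0462, 0.015]]
block ((349.11767578125, 224.52943420410156), (16.492422103881836, 43.656410217285156), 14.03624439239502) [[0.5092, 0.0297, 0.041], [0.6142, 0.0054, 0.041], [0.6052, -0.0346, 0.041], [0.5003, -0.0098, 0.041]]
jar [0.644 0.119 0.05 ]
spool [ 0.587 -0.132  0.067]
tin [0.535 0.147 0.02 ]
```

View pics/c1.png

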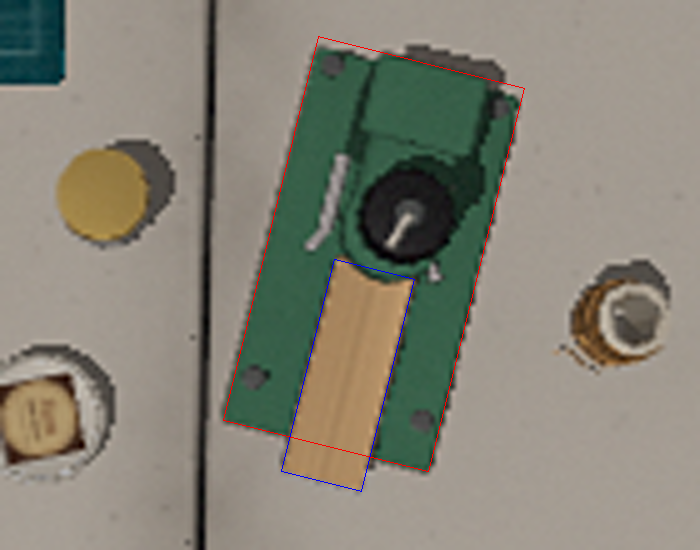

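Everything fits the given sizes. The bed measures 203 x 110 mm, the press origin is about (0.626, -0.018) and its yaw is about -13.2°. The block is centred laterally, with its near end at press x ≈ -124 mm, so it needs about 54 mm of push. I'll move in front of it with the gripper shut.

Call:
jog_arm --deltas '[0,0,3.5,315,-534,0,0,0,0,3.5,315,-534,0,0,0,0,3.5,315,-534,0,0,0,0,3.5,315,-534,0,0,0,0,3.5,315,-534,0,0,0,0,3.5,315,-534,0,0,0,0,3.5,315,-534,0,0,0,0,3.5,315,-534,0,0,0,0,3.5,315,-534,0,0,0,0,3.5,315,-534,0,0,0,0,3.5,315,-534,0,0,0,0,3.5,315,-534,0,0,0,0,3.5,315,-534,0,0,0,0,3.5,315,-534,0,0,0,0,3.5,315,-534,0,0,0,0,3.5,315,-534,0,0,0,0,3.5,315,-534,0,0]'

```text
clock: 1.8
position: [0.4796, 0.018, 0.2078]
ee_rot: [-0.0, 0.114, 0.993, 0.0]
contact_force: [0.4, 0.4, -0.2]
width: 0.0
gripper_force: 0.0
```

Run:
```python
from h import *
s=manip.get_state(); print(s["position"],s["ee_rot"],s["qpos"],s["width"],s["contact_force"])
c=imaging.calibration("wrist"); im=imaging.get_image("wrist"); cv2.imwrite("pics/w1.png",im)
np.savez("w1.npz",**{k:np.array(v) for k,v in c.items()})
print("knob top",[onz("top",(360.9,192.3),z).round(4) for z in (.156,.163,.170)])
h=cv2.cvtColor(im,cv2.COLOR_BGR2HSV); b=cv2.inRange(h,(8,40,120),(28,180,255)); k=blob(b,0,0,640,400)
r=cv2.minAreaRect(k); print(r,[onz("wrist",p,.041,c).round(4).tolist() for p in cv2.boxPoints(r)])
```

```text
[0.47962276 0.0180121  0.20778701] [-1.48687757e-04  1.14168727e-01  9.93461338e-01  2.22833893e-04] [-1.07932475e-01  1.32115005e-01  1.69484954e+00  4.62649805e-04
  1.31492261e+00 -1.45000952e+00] 1.3389034064793526e-05 [ 0.36006364  0.42537827 -0.21000974]
knob top [array([ 0.6237, -0.0169,  0.156 ]), array([ 0.6228, -0.016 ,  0.163 ]), array([ 0.622 , -0.0152,  0.17  ])]
((579.725830078125, 356.81268310546875), (38.66862487792969, 132.1854705810547), 75.52970886230469) [[0.7421, 0.1861, 0.041], [0.7288, 0.3303, 0.041], [0.7853, 0.3436, 0.041], [0.8012, 0.1939, 0.041]]
```

View pics/w1.png

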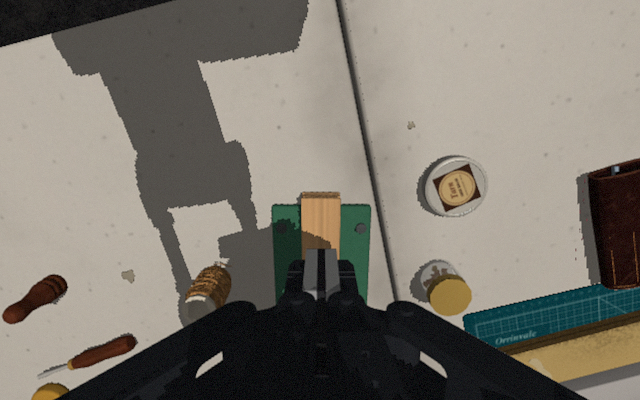

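The wrist view shows the block's near end square-on at about (320,195), centred between the bed edges at x = 272 and 370. I'll descend in front of it.

Call:
jog_arm --deltas '[0,0,0,0,-1,-50,0,0,0,0,0,-1,-100,0,0,0,0,0,-1,-140,0,0,0,0,0,-1,-165,0,0,0,0,0,-1,-175,0,0,0,0,0,-1,-175,0,0,0,0,0,-1,-175,0]'

```text
clock: 2.55
position: [0.4816, 0.0159, 0.0339]
ee_rot: [0.001, 0.115, 0.993, 0.0]
contact_force: [0.2, 0.4, 0.2]
width: 0.0005
gripper_force: 0.0
```

Run:
```python
from h import *
z=dict(np.load("w1.npz"))
print([onz("wrist",p,.041,z).round(4) for p in ((301,195),(340,195))],[onz("wrist",p,.015,z).round(4) for p in ((272,206),(371,206))])
print(manip.get_state()["position"],manip.get_state()["contact_force"])
```

```text
[array([ 0.4968, -0.006 ,  0.041 ]), array([0.5056, 0.0321, 0.041 ])] [array([ 0.509 , -0.0431,  0.015 ]), array([0.5335, 0.0621, 0.015 ])]
[0.48160592 0.01593262 0.03387664] [0.18641706 0.43674903 0.18726668]
```

Call:
jog_arm --deltas '[0,0,0,5.8,-1.4,0,0,0,0,0,9.7,-2.3,0,0,0,0,0,12.7,-3,0,0,0,0,0,15.6,-3.6,0,0,0,0,0,18.5,-4.3,0,0,0,0,0,21.4,-5,0,0,0,0,0,24.3,-5.7,0,0,0,0,0,27.3,-6.4,0,0,0,0,0,30.2,-7.1,0,0,0,0,0,33.1,-7.8,0,0,0,0,0,36,-8.4,0,0,0,0,0,38.9,-9.1,0,0,0,0,0,41.9,-9.8,0,0,0,0,0,44.8,-10.5,0,0,0,0,0,47.7,-11.2,0,0,0,0,0,50.6,-11.9,0,0,0,0,0,53.5,-12.5,0,0,0,0,0,55.5,-13,0,0,0,0,0,55.5,-13,0,0]'

```text
clock: 4.45
position: [0.5363, 0.0026, 0.0327]
ee_rot: [0.0, 0.115, 0.993, 0.0]
contact_force: [0.8, 0.3, -0.1]
width: -0.0002
gripper_force: 0.0
```

Run:
```python
from h import *
s=manip.get_state(); print(s["position"],s["contact_force"],s["moment"])
t=imaging.get_image("top"); h=cv2.cvtColor(t,cv2.COLOR_BGR2HSV)
g=cv2.inRange(h,(60,70,30),(95,255,200)); r=cv2.minAreaRect(blob(g,318,150,392,256)); print(r)
cv2.imwrite("pics/c2.png",cv2.resize(np.hstack([t[150:260,290:410],imaging.get_image("side")[140:250,270:390]]),None,fx=3.3,fy=3.3,interpolation=cv2.INTER_CUBIC))
```

```text
[0.53633065 0.00264707 0.03272536] [ 0.79081259  0.30909492 -0.10596236] [ 0.02711538 -0.01415354  0.02870594]
((350.62420654296875, 209.9777069091797), (43.0585823059082, 100.28191375732422), 16.389541625976562)
```

Call:
jog_arm --deltas '[0,0,0,1.5,-0.3,0,0,0,0,0,2.9,-0.7,0,0,0,0,0,3.9,-0.9,0,0,0,0,0,4.9,-1.1,0,0,0,0,0,5.8,-1.4,0,0,0,0,0,5.8,-1.4,0,0]'

```text
clock: 5.15
position: [0.5419, 0.0013, 0.0327]
ee_rot: [0.0, 0.115, 0.993, 0.0]
contact_force: [0.0, 0.7, -0.8]
width: -0.0001
gripper_force: 0.0
```

View pics/c2.png

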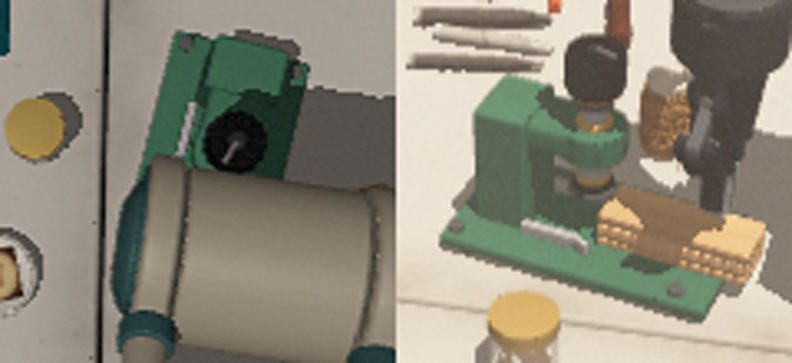

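Run:
```python
from h import *
s=manip.get_state(); p=s["position"]; print(p,s["contact_force"],s["qpos"])
def proj(n,P):
    c=imaging.calibration(n);T=np.linalg.inv(np.array(c["cam_to_world"]));q=np.array(c["mtx"])@(T[:3,:3]@P+T[:3,3]);return q[:2]/q[2]
for dz in (-.011,0,.05): print(proj("side",p+[0,0,dz]), proj("wrist",p+[0,0,dz]))
d=np.array([.9736,-.228,0]);n=np.array([.228,.9736,0])
for o in (np.array([.624,-.016,0]),): 
  for x in (-.124,-.07):
    for l in (-.02,.02): print(x,l,proj("side",o+x*d+l*n+[0,0,.041]))
w=imaging.get_image("wrist"); sd=imaging.get_image("side")
cv2.imwrite("pics/c3.png",np.hstack([cv2.resize(sd[150:240,270:395],None,fx=3,fy=3,interpolation=cv2.INTER_CUBIC),cv2.resize(w[100:370,170:470],None,fx=1,fy=1)]))
```

```text
[0.54191794 0.00126156 0.03273104] [ 0.03241867  0.7366587  -0.82160472] [-1.26140517e-01  3.83594343e-01  1.82713637e+00  9.06222491e-05
  9.30673856e-01 -1.46624119e+00]
[363.11268222 213.30890297] [320.09337852 237.53607875]
[363.41849158 209.60581623] [320.04798843 246.01228663]
[364.85970365 192.15398544] [319.75285684 301.12557115]
-0.124 -0.02 [383.01100884 206.82883029]
-0.124 0.02 [377.40903425 217.2133616 ]
-0.07 -0.02 [360.65111941 200.72916872]
-0.07 0.02 [354.52088237 210.77713229]
```

View pics/c3.png

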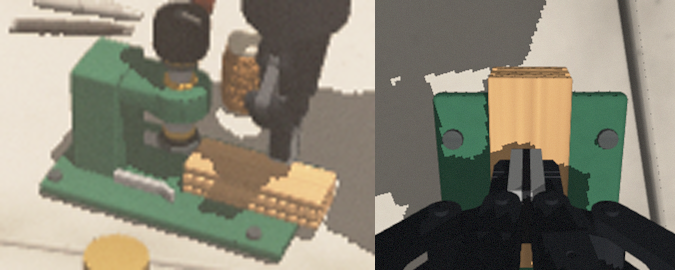

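Run:
```python
from h import *
s=manip.get_state(); p=s["position"]; q=s["ee_rot"]
from scipy.spatial.transform import Rotation as R
M=R.from_quat([q[1],q[2],q[3],q[0]]).as_matrix()
c=imaging.calibration("wrist"); T=np.array(c["cam_to_world"]); print("cam in tool",M.T@(T[:3,3]-p), "axis",M.T@T[:3,2])
for v in (246,250,254):
    o,d=ray("wrist",(320,v),c); o=M.T@(o-p); d=M.T@d
    for x in (-.011,0,.011): print(v,x,(o+d*(x-o[0])/d[0]).round(4))
```

```text
cam in tool [ 0.07825633  0.00042784 -0.16689502] axis [-3.01966189e-01 -5.73063540e-05  9.53318634e-01]
246 -0.011 [-0.011  -0.0001  0.0235]
246 0 [ 0. -0.  0.]
246 0.011 [ 0.011   0.     -0.0234]
250 -0.011 [-0.011  -0.0001  0.018 ]
250 0 [ 0.     -0.     -0.0048]
250 0.011 [ 0.011   0.     -0.0276]
254 -0.011 [-0.011  -0.0001  0.0128]
254 0 [ 0.     -0.     -0.0093]
254 0.011 [ 0.011   0.     -0.0315]
```

The views show the shut fingertips passing over the block. The side view has the tip at about (365,203), so z ≈ 0.05, and the wrist view has it at row 250. The block hasn't moved and there is no contact force. I'll back out and lower carefully in front of the bed to find the real tip height by touch.

Call:
jog_arm --deltas '[0,0,0,-30,7,0,0,0,0,0,-65,15.3,0,0,0,0,0,-65,15.3,0,0,0,0,0,-65,15.3,-6,0,0,0,0,-65,15.3,-12,0,0,0,0,-65,15.3,-16,0,0,0,0,-65,15.3,-18,0,0,0,0,-65,15.3,-18,0]'

```text
clock: 6.05
position: [0.4769, 0.0165, 0.0141]
ee_rot: [-0.0, 0.115, 0.993, 0.0]
contact_force: [1.3, -0.1, 0.2]
width: 0.0003
gripper_force: 0.0
```

Run:
```python
from h import *
s=manip.get_state(); print(s["position"],s["contact_force"])
sd=imaging.get_image("side"); w=imaging.get_image("wrist")
cv2.imwrite("pics/c4.png",np.hstack([cv2.resize(sd[140:240,300:410],None,fx=4,fy=4,interpolation=cv2.INTER_CUBIC),w[0:400,160:480]]))
```

```text
[0.47689335 0.01654696 0.01413115] [ 1.32297778 -0.0599572   0.20704313]
```

View pics/c4.png

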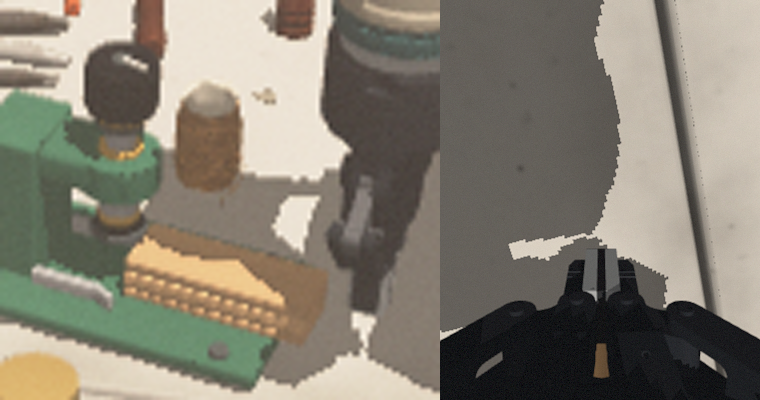

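The tip appears at about (391,218) in the side view, clear of the table, with the block unmoved. I'll work out its height.

Run:
```python
from h import *
p=np.array([.4769,.0165,.0141]); c=imaging.calibration("side");T=np.linalg.inv(np.array(c["cam_to_world"]))
for dz in (-.011,0,.005,.01,.015,.02):
    q=np.array(c["mtx"])@(T[:3,:3]@(p+[0,0,dz])+T[:3,3]); print(dz,q[:2]/q[2])
```

```text
-0.011 [390.23734912 227.37492962]
0 [390.72218979 223.73054978]
0.005 [390.94466191 222.05830368]
0.01 [391.16845659 220.37611638]
0.015 [391.39358565 218.68389895]
0.02 [391.62006108 216.98156142]
```

Call:
jog_arm --deltas '[0,0,0,0,0,-5,0,0,0,0,0,0,-10,0,0,0,0,0,0,-10,0,0,0,0,8,-1.9,-10,0,0,0,0,12,-2.8,-10,0,0,0,0,15,-3.5,-10,0,0,0,0,18,-4.2,-10,0,0,0,0,21,-4.9,-10,0,0,0,0,24,-5.6,-10,0,0,0,0,27,-6.3,-10,0,0,0,0,30,-7,-10,0,0,0,0,30,-7,-10,0]'

```text
clock: 7.35
position: [0.5079, 0.0094, 0.0048]
ee_rot: [0.001, 0.115, 0.993, 0.0]
contact_force: [0.7, -0.4, -0.3]
width: 0.0
gripper_force: 0.0
```

```bash
cat > side.py <<'E'
from h import *
s=manip.get_state(); print(s["clock"],s["position"],s["contact_force"],s["moment"],s["width"],s["gripper_force"])
im=imaging.get_image("side"); h=cv2.cvtColor(im,cv2.COLOR_BGR2HSV)
b=cv2.inRange(h,(8,70,60),(28,200,255)); k=blob(b,325,185,395,235); r=k[:,0]
print("block rect",cv2.boundingRect(k),"right",r[r[:,0].argmax()],"low",r[r[:,1].argmax()])
g=cv2.inRange(h,(60,70,25),(95,255,200)); G=blob(g,270,150,390,250)[:,0]; print("green left",G[G[:,0].argmin()],"low",G[G[:,1].argmax()])
E
python3 side.py
python3 - <<'E'
from h import *
im=cv2.imread("pics/side0.png"); h=cv2.cvtColor(im,cv2.COLOR_BGR2HSV)
b=cv2.inRange(h,(8,70,60),(28,200,255)); k=blob(b,325,185,395,235); print("ref",cv2.boundingRect(k))
g=cv2.inRange(h,(60,70,25),(95,255,200)); G=blob(g,270,150,390,250)[:,0]; print("green left",G[G[:,0].argmin()],"low",G[G[:,1].argmax()])
E
```

```text
7.35 [0.5079202  0.00938871 0.00479477] [ 0.69973849 -0.39661837 -0.30854448] [0.01557346 0.00630268 0.02361223] 1.8699144331397703e-05 0.0
block rect (325, 196, 49, 29) right [373 217] low [369 224]
green left [318 191] low [318 191]
ref (331, 196, 51, 30)
green left [307 173] low [307 173]
```

Call:
jog_arm --deltas '[0,0,0,3,-0.7,0,0,0,0,0,6,-1.4,0,0,0,0,0,9,-2.1,0,0,0,0,0,12,-2.8,0,0,0,0,0,15,-3.5,0,0,0,0,0,18,-4.2,0,0,0,0,0,21,-4.9,0,0,0,0,0,23,-5.4,0,0,0,0,0,25,-5.9,0,0,0,0,0,25,-5.9,0,0]'

```text
clock: 8.4
position: [0.5324, 0.0036, 0.0047]
ee_rot: [0.001, 0.115, 0.993, 0.0]
contact_force: [-0.0, -0.6, -0.1]
width: -0.0002
gripper_force: 0.2
```

```bash
python3 side.py
```

```text
8.4 [0.5324426  0.00356631 0.00472742] [-0.03679917 -0.58982929 -0.11596589] [0.00425344 0.08016427 0.04237945] -0.0001769320440327246 0.15228278090944514
block rect (325, 196, 38, 26) right [362 215] low [358 221]
green left [328 181] low [328 182]
```

Call:
jog_arm --deltas '[0,0,0,1,-0.2,0,0,0,0,0,2,-0.5,0,0,0,0,0,3,-0.7,0,0,0,0,0,4,-0.9,0,0,0,0,0,4,-0.9,0,0]'

```text
clock: 8.95
position: [0.5363, 0.0027, 0.0047]
ee_rot: [0.001, 0.115, 0.993, 0.0]
contact_force: [-1.3, -0.1, 0.6]
width: 0.0004
gripper_force: 0.3
```

Call:
jog_arm --deltas '[0,0,0,1,-0.2,0,0,0,0,0,2,-0.5,0,0,0,0,0,2,-0.5,0,0]'

```text
clock: 9.25
position: [0.5381, 0.0022, 0.0047]
ee_rot: [0.0, 0.115, 0.993, 0.0]
contact_force: [-0.3, 0.0, 0.7]
width: -0.0003
gripper_force: 0.6
```

```bash
python3 side.py
```

```text
9.25 [0.53808717 0.00223653 0.00474022] [-0.27890724  0.03646828  0.70515833] [ 0.05489604  0.21464633 -0.01687696] -0.00025865072426015497 0.6164163443281723
block rect (325, 196, 36, 25) right [360 214] low [355 220]
green left [324 180] low [328 182]
```

Call:
jog_arm --deltas '[0,0,0,1,-0.2,0,0,0,0,0,2,-0.5,0,0,0,0,0,2,-0.5,0,0]'

```text
clock: 9.6
position: [0.5403, 0.0017, 0.0047]
ee_rot: [0.0, 0.115, 0.993, 0.0]
contact_force: [-1.1, 0.1, 0.6]
width: 0.0002
gripper_force: 0.6
```

Call:
jog_arm --deltas '[0,0,0,1,-0.2,0,0,0,0,0,2,-0.5,0,0,0,0,0,2,-0.5,0,0]'

```text
clock: 9.9
position: [0.5423, 0.0012, 0.0047]
ee_rot: [0.0, 0.115, 0.993, 0.0]
contact_force: [-2.2, -0.2, 0.6]
width: 0.0002
gripper_force: 0.6
```

```bash
python3 side.py
```

```text
9.9 [0.54228724 0.00118803 0.00474968] [-2.17507388 -0.20390086  0.55963295] [0.07225251 0.18538647 0.03034983] 0.00020654911865032239 0.6394593562981754
block rect (325, 196, 34, 24) right [358 214] low [351 219]
green left [369 210] low [371 216]
```

Call:
jog_arm --deltas '[0,0,0,1,-0.2,0,0,0,0,0,1.5,-0.3,0,0,0,0,0,1.5,-0.3,0,0]'

```text
clock: 10.25
position: [0.5434, 0.001, 0.0047]
ee_rot: [0.0, 0.115, 0.993, 0.0]
contact_force: [-1.6, -0.1, 1.4]
width: 0.0003
gripper_force: 0.7
```

Call:
jog_arm --deltas '[0,0,0,1,-0.2,0,0,0,0,0,1.5,-0.3,0,0,0,0,0,1.5,-0.3,0,0]'

```text
clock: 10.55
position: [0.5444, 0.0008, 0.0047]
ee_rot: [-0.0, 0.115, 0.993, 0.0]
contact_force: [-3.2, -0.1, 1.7]
width: 0.0001
gripper_force: 1.4
```

```bash
python3 side.py
```

```text
10.55 [0.5443773  0.00079558 0.00469743] [-3.24697713 -0.06605717  1.65963954] [ 0.05803883  0.49233365 -0.00092823] 0.00010828628395548879 1.418579709770711
block rect (325, 196, 33, 24) right [357 214] low [351 219]
green left [368 214] low [370 216]
```

```bash
cat > shift.py <<'E'
from h import *
for n,(y0,y1,x0,x1) in (("side",(165,232,280,318)),("top",(155,185,342,388))):
    a=cv2.imread(f"pics/{n}0.png"); b=imaging.get_image(n)
    f=lambda i:cv2.cvtColor(i[y0:y1,x0:x1],cv2.COLOR_BGR2GRAY).astype(np.float32)
    print(n,cv2.phaseCorrelate(f(a),f(b),cv2.createHanningWindow((x1-x0,y1-y0),cv2.CV_32F)))
E
python3 shift.py
python3 - <<'E'
from h import *
im=imaging.get_image("side")
cv2.imwrite("pics/c5.png",cv2.resize(im[140:240,270:395],None,fx=6,fy=6,interpolation=cv2.INTER_CUBIC))
E
```

```text
side ((-0.01916274142711316, 0.11746266329707566), 0.9977460271782346)
top ((0.1143245796487129, 0.026942108547446608), 0.8699872818258073)
```

View pics/c5.png

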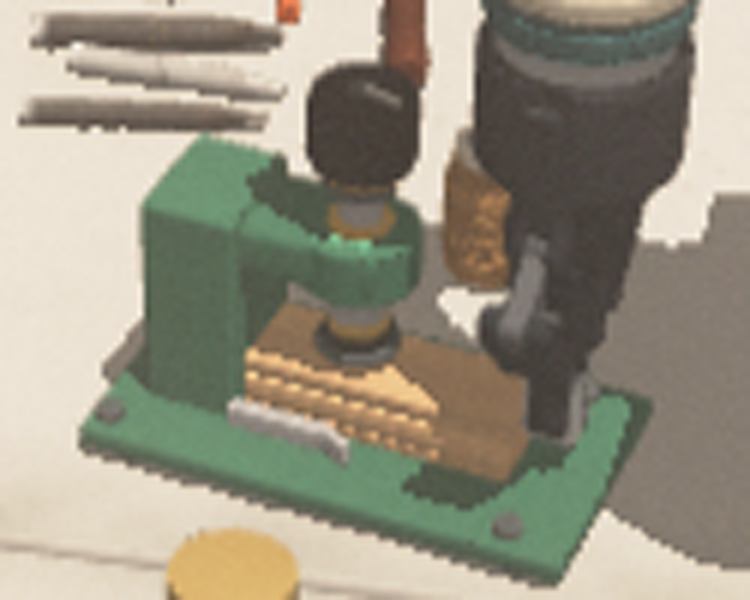

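The view shows the press hasn't shifted. The block's far end at (248,365) is almost at the column face, and the fingers are square on the near end. I'll continue in small steps until the force rises clearly.

Call:
jog_arm --deltas '[0,0,0,1,-0.2,0,0,0,0,0,1,-0.2,0,0]'

```text
clock: 10.95
position: [0.5444, 0.0008, 0.0046]
ee_rot: [-0.001, 0.115, 0.993, 0.0]
contact_force: [-5.2, 1.3, 5.1]
width: 0.0003
gripper_force: 2.7
```

Call:
jog_arm --deltas '[0,0,0,1,-0.2,0,0,0,0,0,1,-0.2,0,0]'

```text
clock: 11.15
position: [0.5443, 0.0008, 0.0046]
ee_rot: [-0.002, 0.115, 0.993, 0.0]
contact_force: [-6.7, 1.3, 4.7]
width: 0.0001
gripper_force: 3.5
```

```bash
python3 side.py; python3 shift.py
```

```text
11.15 [0.54432004 0.00080569 0.00456252] [-6.73844344  1.28118668  4.71098902] [ 0.22418883  1.06613097 -0.02132162] 9.450255174332325e-05 3.4630461132110213
block rect (325, 196, 33, 24) right [357 214] low [351 219]
green left [368 211] low [371 214]
side ((-0.033655840938266124, 0.09934299004815017), 0.9953185823228624)
top ((0.0012764947406758154, 0.02720782820399137), 0.8718983749548594)
```

The block is home: the TCP stalled at x = 0.544 and the force rose to 7 N, with the press unmoved. Now I'll back off, rise and open, and measure the knob height meanwhile.

Call:
jog_arm --deltas '[0,0,0,-10,2.3,0,0,0,0,0,-40,9,0,0,0,0,0,-40,9,40,0,0,0,0,-40,9,90,0.5,0,0,0,-40,9,140,1,0,0,0,-40,9,190,1,0,0,0,-40,9,220,1,0,0,0,-40,9,220,1]'

```text
clock: 12.1
position: [0.5111, 0.0088, 0.2303]
ee_rot: [0.007, 0.115, 0.993, -0.0]
contact_force: [0.4, -0.1, -0.6]
width: 0.0718
gripper_force: 0.0
```

```bash
python3 - <<'E'
from h import *
s=manip.get_state(); print(s["clock"],s["position"],s["width"],s["contact_force"],s["moment"],s["qpos"])
im=imaging.get_image("side"); t=imaging.get_image("top"); cv2.imwrite("pics/side1.png",im); cv2.imwrite("pics/top1.png",t)
m=((im.max(2)<110)&(np.ptp(im.astype(int),axis=2)<30)).astype(np.uint8)*255
k=blob(m,312,145,345,176); print("side knob",cv2.boundingRect(k))
m=((t.max(2)<110)&(np.ptp(t.astype(int),axis=2)<22)).astype(np.uint8)*255
k2=blob(m,345,178,378,208); print("top knob",cv2.boundingRect(k2),cv2.minEnclosingCircle(k2))
c=imaging.calibration("side");T=np.linalg.inv(np.array(c["cam_to_world"]));K=np.array(c["mtx"])
a=np.linspace(0,6.283,60)
for z in (.138,.142,.146,.15,.154):
    P=np.array([[.6235+.02*np.cos(x),-.0155+.02*np.sin(x),z+d] for x in a for d in (-.016,.016)])
    q=(P@T[:3,:3].T+T[:3,3])@K.T; q=q[:,:2]/q[:,2:]; print(z,q.min(0).round(1),q.max(0).round(1))
E
python3 side.py
```

```text
12.1 [0.51110061 0.00879157 0.230339  ] 0.07183111646885205 [ 0.43075026 -0.07066703 -0.63770286] [ 0.00671111 -0.02226188  0.01513109] [-1.18958257e-01  1.58205515e-01  1.60606462e+00 -3.74416002e-05
  1.36287196e+00 -1.45909884e+00]
side knob (316, 150, 24, 26)
top knob (351, 178, 27, 30) ((367.78436279296875, 192.800537109375), 16.927967071533203)
0.138 [321.2 152. ] [339.7 174.4]
0.142 [321.2 150.5] [339.8 172.9]
0.146 [321.2 148.9] [339.8 171.3]
0.15 [321.2 147.4] [339.9 169.8]
0.154 [321.2 145.8] [339.9 168.3]
12.2 [0.50761613 0.00915958 0.22535305] [-0.39106446  0.50377472 -0.95615165] [-0.04762916  0.05806097 -0.01156386] 0.08465440623990346 0.0
block rect (325, 195, 36, 25) right [360 203] low [351 219]
green left [331 182] low [331 182]
```

The knob matches a projected cylinder at (0.6235, -0.0155) with its centre at z ≈ 0.143. I'll move over it with the gripper open and lower to look at the finger height.

Call:
jog_arm --deltas '[0,0,0,40,-9,0,1,0,0,0,80,-17,0,1,0,0,0,117,-25,0,1,0,0,0,117,-25,0,1,0,0,0,117,-25,-30,1,0,0,0,117,-25,-60,1,0,0,0,117,-25,-80,1,0,0,0,117,-25,-95,1,0,0,0,117,-25,-100,1,0,0,0,117,-25,-100,1,0,0,0,117,-25,-100,1]'

```text
clock: 13.35
position: [0.6238, -0.0156, 0.1249]
ee_rot: [0.0, 0.115, 0.993, 0.0]
contact_force: [-0.0, 0.7, 0.6]
width: 0.0853
gripper_force: 0.0
```

```bash
python3 side.py
python3 - <<'E'
from h import *
im=imaging.get_image("side"); w=imaging.get_image("wrist")
cv2.imwrite("pics/c6.png",np.hstack([cv2.resize(im[120:220,280:380],None,fx=4,fy=4,interpolation=cv2.INTER_CUBIC),w[:,140:500]]))
E
```

```text
13.35 [ 0.62380182 -0.01564077  0.12494844] [-0.01844591  0.65050287  0.57631832] [-0.00488087 -0.03105445 -0.00314861] 0.0853369862850323 0.0
block rect (325, 195, 36, 25) right [360 204] low [351 219]
green left [325 180] low [328 182]
```

View pics/c6.png

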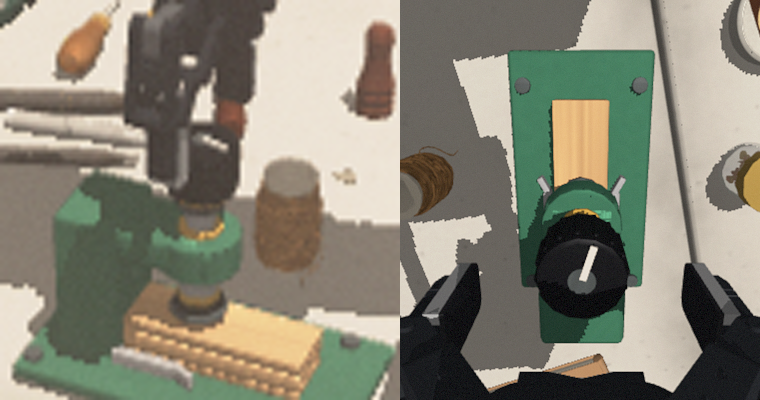

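The side view shows the near fingertip at about (322,167), so z ≈ 0.155, roughly level with the knob's upper part. The wrist view shows the knob at (582,285), centred between the fingers. I'll lower 17 mm and close gently.

Call:
jog_arm --deltas '[0,0,0,0,0,-9,1,0,0,0,0,0,-17,1,0,0,0,0,0,-17,1]'

```text
clock: 13.8
position: [0.6224, -0.0155, 0.106]
ee_rot: [-0.002, 0.115, 0.993, 0.0]
contact_force: [0.4, 0.6, -0.2]
width: 0.0856
gripper_force: 0.0
```

Call:
jog_arm --deltas '[0,0,0,0,0,0,0.5,0,0,0,0,0,0,0.5,0,0,0,0,0,0,0.5,0,0,0,0,0,0,0.5,0,0,0,0,0,0,0.4,0,0,0,0,0,0,0.4,0,0,0,0,0,0,0.4,0,0,0,0,0,0,0.4,0,0,0,0,0,0,0.4]' --grip_force 40

```text
clock: 14.7
position: [0.624, -0.0155, 0.1082]
ee_rot: [0.0, 0.115, 0.993, 0.0]
contact_force: [-0.7, 0.9, 4.8]
width: 0.0388
gripper_force: 40.2
```

```bash
python3 side.py; python3 shift.py
python3 - <<'E'
from h import *
im=imaging.get_image("side"); w=imaging.get_image("wrist")
cv2.imwrite("pics/c7.png",np.hstack([cv2.resize(im[120:220,280:380],None,fx=4,fy=4,interpolation=cv2.INTER_CUBIC),w[:,140:500]]))
E
```

```text
14.7 [ 0.62400852 -0.01550944  0.10816596] [-0.66652838  0.89167004  4.7559718 ] [ 0.24338027  0.07922554 -0.0166801 ] 0.03875830350725012 40.218257904052734
block rect (325, 195, 36, 25) right [360 203] low [351 219]
green left [303 174] low [305 176]
side ((0.08538354632787204, 0.0027155902808431165), 0.7108048336373435)
top ((-21.201890930751546, 2.1124418450609586), 0.033232233590549894)
```

View pics/c7.png

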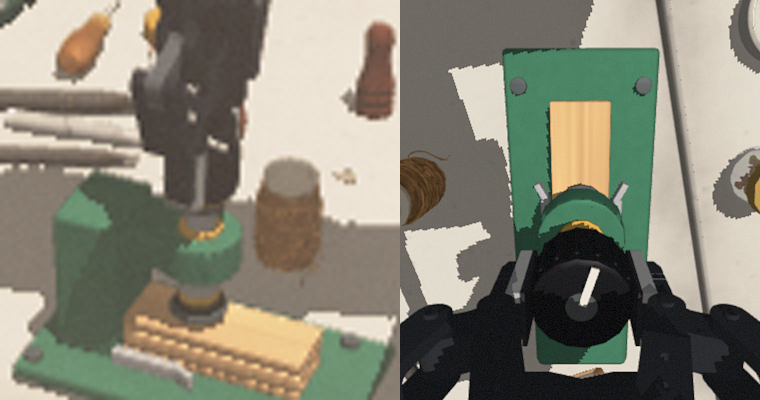

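Gripped at 38.8 mm with the knob pressed lightly onto its seat (+4.8 N), and the white line is visible at (590,285). I'll start the clockwise turn, following the knob down at 3.82 mm/rad plus a little bias.

Call:
jog_arm --deltas '[0,0,-4,0,0,-0.35,0.4,0,0,-8,0,0,-0.7,0.4,0,0,-12,0,0,-1.0,0.4,0,0,-16,0,0,-1.3,0.4,0,0,-20,0,0,-1.6,0.4]'

```text
clock: 15.45
position: [0.624, -0.0155, 0.1068]
ee_rot: [0.0, 0.287, 0.958, 0.0]
contact_force: [-1.2, 2.2, 6.6]
width: 0.0389
gripper_force: 40.4
```

```bash
cat > st.py <<'E'
from rig import manip
s=manip.get_state()
for k in ("clock","position","ee_rot","contact_force","moment","gripper_force"): print(k,s[k])
print("j6",s["qpos"][5],"yaw y",s["qpos"][0]-s["qpos"][5])
E
python3 st.py
```

```text
clock 15.45
position [ 0.62400279 -0.01553532  0.10678429]
ee_rot [4.32037585e-04 2.87106822e-01 9.57898447e-01 2.25325476e-04]
contact_force [-1.18713353  2.20979825  6.61384605]
moment [0.34594341 0.08847038 0.07715394]
gripper_force 40.40886998176575
j6 -1.1250161194243873 yaw y 0.9885163990141872
```

Call:
jog_arm --deltas '[0,0,-4,0,0,-0.27,0.4,0,0,-8,0,0,-0.54,0.4,0,0,-12,0,0,-0.8,0.4,0,0,-16,0,0,-1.1,0.4,0,0,-20,0,0,-1.35,0.4]'

```text
clock: 15.95
position: [0.624, -0.0156, 0.1054]
ee_rot: [0.0, 0.449, 0.894, 0.0]
contact_force: [-0.0, 2.6, 7.0]
width: 0.0395
gripper_force: 40.4
```

```bash
python3 st.py
```

```text
clock 15.95
position [ 0.6239594  -0.01556066  0.10543652]
ee_rot [3.81067667e-04 4.49044104e-01 8.93509483e-01 2.25564143e-04]
contact_force [-0.0176556   2.62352928  6.95586505]
moment [0.2964733  0.11686559 0.12055027]
gripper_force 40.44172525405884
j6 -0.7759491449376746 yaw y 0.639481788710601
```

Call:
jog_arm --deltas '[0,0,-4,0,0,-0.27,0.4,0,0,-8,0,0,-0.54,0.4]'

```text
clock: 16.15
position: [0.6239, -0.0156, 0.1049]
ee_rot: [0.0, 0.51, 0.86, 0.0]
contact_force: [-0.8, 1.7, 6.3]
width: 0.0388
gripper_force: 40.5
```

```bash
python3 st.py
```

```text
clock 16.15
position [ 0.62394305 -0.01559258  0.10491599]
ee_rot [3.76472970e-04 5.10282417e-01 8.60006775e-01 2.44442419e-04]
contact_force [-0.83812279  1.66271297  6.28447733]
moment [0.31485807 0.16306223 0.05971318]
gripper_force 40.45573174953461
j6 -0.6363444812301099 yaw y 0.4998366583687457
```

Call:
jog_arm --deltas '[0,0,-3,0,0,-0.2,0.4,0,0,-6,0,0,-0.4,0.4]'

```text
clock: 16.35
position: [0.6239, -0.0156, 0.1045]
ee_rot: [0.0, 0.554, 0.832, 0.0]
contact_force: [-1.0, 1.4, 6.3]
width: 0.0391
gripper_force: 40.5
```

```bash
python3 st.py | grep -E "moment|force|j6"
```

```text
contact_force [-1.00944465  1.35884915  6.32581531]
moment [0.33845275 0.1450244  0.05249114]
gripper_force 40.459216833114624
j6 -0.5322706462416659 yaw y 0.3957629270461649
```

Call:
jog_arm --deltas '[0,0,-3,0,0,-0.2,0.4,0,0,-6,0,0,-0.4,0.4]'

```text
clock: 16.55
position: [0.6239, -0.0156, 0.1041]
ee_rot: [0.0, 0.597, 0.802, 0.0]
contact_force: [-0.8, 2.3, 7.1]
width: 0.0391
gripper_force: 40.5
```

```bash
python3 st.py | grep -E "moment|force|j6"
```

```text
contact_force [-0.75993237  2.32511491  7.09104429]
moment [0.26022606 0.20503299 0.10325364]
gripper_force 40.468077063560486
j6 -0.4275701562115976 yaw y 0.29106699579111983
```

Call:
jog_arm --deltas '[0,0,-3,0,0,-0.2,0.4,0,0,-6,0,0,-0.4,0.4]'

```text
clock: 16.75
position: [0.6239, -0.0156, 0.1037]
ee_rot: [0.0, 0.638, 0.77, 0.0]
contact_force: [-1.2, 2.4, 6.6]
width: 0.0389
gripper_force: 40.5
```

```bash
python3 st.py | grep -E "moment|force|j6"
```

```text
contact_force [-1.21154797  2.36101541  6.61311092]
moment [0.2886987  0.11235446 0.06978005]
gripper_force 40.476492047309875
j6 -0.32283283331737533 yaw y 0.18634351717351819
```

Call:
jog_arm --deltas '[0,0,-3,0,0,-0.2,0.4,0,0,-6,0,0,-0.4,0.4]'

```text
clock: 16.95
position: [0.6239, -0.0156, 0.1033]
ee_rot: [0.0, 0.678, 0.735, 0.0]
contact_force: [-1.3, 2.0, 5.1]
width: 0.0393
gripper_force: 40.5
```

```bash
python3 st.py | grep -E "moment|force|j6"
```

```text
contact_force [-1.32917763  2.02054752  5.06335921]
moment [0.32013573 0.12256277 0.00292787]
gripper_force 40.48408627510071
j6 -0.21809889486234738 yaw y 0.08164441330665645
```

Call:
jog_arm --deltas '[0,0,-3,0,0,-0.2,0.4,0,0,-6,0,0,-0.4,0.4]'

```text
clock: 17.15
position: [0.6239, -0.0156, 0.1029]
ee_rot: [0.0, 0.715, 0.699, 0.0]
contact_force: [-1.4, 1.7, 6.0]
width: 0.0391
gripper_force: 40.5
```

```bash
python3 st.py | grep -E "moment|force|j6"
```

```text
contact_force [-1.37587447  1.72384402  6.03944054]
moment [0.31919844 0.15464869 0.05901535]
gripper_force 40.489654541015625
j6 -0.11336121143047478 yaw y -0.023097305053452782
```

Call:
jog_arm --deltas '[0,0,-3,0,0,-0.2,0.4,0,0,-6,0,0,-0.4,0.4]'

```text
clock: 17.35
position: [0.6238, -0.0156, 0.1025]
ee_rot: [0.0, 0.751, 0.66, 0.0]
contact_force: [-0.8, 1.5, 6.8]
width: 0.0394
gripper_force: 40.5
```

```bash
python3 st.py | grep -E "moment|force|j6"
```

```text
contact_force [-0.84808337  1.49238183  6.84985965]
moment [0.24732512 0.12388112 0.03729286]
gripper_force 40.49566984176636
j6 -0.008618444786157918 yaw y -0.1278729477863331
```

```bash
python3 - <<'E'
from h import *
def line(w):
    m=((w.min(2)>150)).astype(np.uint8)*255; k=blob(m,285,250,370,325); return cv2.minAreaRect(k)
p=cv2.imread("pics/c7.png")[:,400:]; f=np.zeros((400,640,3),np.uint8); f[:,140:500]=p
w=imaging.get_image("wrist"); print(line(f),line(w)); cv2.imwrite("pics/w2.png",w)
E
python3 st.py; python3 side.py
```

```text
((328.69232177734375, 286.5384826660156), (8.320503234863281, 39.27277374267578), 19.440034866333008) ((329.7956237792969, 282.06201171875), (8.714447975158691, 30.158824920654297), 19.983104705810547)
clock 17.4
position [ 0.62384297 -0.01559175  0.10250651]
ee_rot [2.45284800e-04 7.51380590e-01 6.59868992e-01 2.47446178e-04]
contact_force [-1.41905495  2.45245449  6.49723392]
moment [ 0.23576171  0.20267733 -0.00323987]
gripper_force 40.521976947784424
j6 -0.006978034678760627 yaw y -0.1294847314715779
17.4 [ 0.62384297 -0.01559175  0.10250651] [-1.41905495  2.45245449  6.49723392] [ 0.23576171  0.20267733 -0.00323987] 0.03897491571167798 40.521976947784424
block rect (325, 195, 36, 25) right [360 203] low [351 219]
green left [299 169] low [308 177]
```

The white line keeps its angle in the wrist view, so the knob is turning with the fingers. No contact yet after 84°, so I'll continue.

Call:
jog_arm --deltas '[0,0,-3,0,0,-0.2,0.4,0,0,-6,0,0,-0.4,0.4]'

```text
clock: 17.65
position: [0.6238, -0.0156, 0.1021]
ee_rot: [0.0, 0.784, 0.62, 0.0]
contact_force: [-1.6, 1.2, 6.6]
width: 0.0389
gripper_force: 40.5
```

```bash
python3 st.py | grep -E "moment|contact|j6"
```

```text
contact_force [-1.59495615  1.17048494  6.59877466]
moment [0.21393765 0.19983284 0.08177791]
j6 0.09610975894836032 yaw y -0.23257782067029978
```

Call:
jog_arm --deltas '[0,0,-3,0,0,-0.2,0.4,0,0,-6,0,0,-0.4,0.4]'

```text
clock: 17.85
position: [0.6238, -0.0156, 0.1017]
ee_rot: [0.0, 0.816, 0.578, 0.0]
contact_force: [-0.6, 1.4, 6.2]
width: 0.0388
gripper_force: 40.5
```

```bash
python3 st.py | grep -E "moment|contact|j6"
```

```text
contact_force [-0.63240667  1.43714498  6.15016118]
moment [0.26514776 0.14022141 0.11485572]
j6 0.20086011715548083 yaw y -0.33729833759935046
```

Call:
jog_arm --deltas '[0,0,-3,0,0,-0.2,0.4,0,0,-6,0,0,-0.4,0.4]'

```text
clock: 18.05
position: [0.6238, -0.0156, 0.1013]
ee_rot: [0.0, 0.845, 0.535, 0.0]
contact_force: [-1.0, 2.2, 7.3]
width: 0.0388
gripper_force: 40.5
```

```bash
python3 st.py | grep -E "moment|contact|j6"
```

```text
contact_force [-0.96047625  2.22758793  7.29443007]
moment [0.30223184 0.21765622 0.06690095]
j6 0.3055294529055648 yaw y -0.44199052952001416
```

Call:
jog_arm --deltas '[0,0,-3,0,0,-0.2,0.4,0,0,-6,0,0,-0.4,0.4]'

```text
clock: 18.25
position: [0.6238, -0.0156, 0.1009]
ee_rot: [0.0, 0.872, 0.49, 0.0]
contact_force: [-0.9, 1.7, 7.1]
width: 0.0389
gripper_force: 40.6
```

```bash
python3 st.py | grep -E "moment|contact|j6"
```

```text
contact_force [-0.91332142  1.72495567  7.09262804]
moment [0.26064377 0.24849444 0.15799183]
j6 0.4101666253721187 yaw y -0.546624651630191
```

Call:
jog_arm --deltas '[0,0,-3,0,0,-0.2,0.4,0,0,-6,0,0,-0.4,0.4]'

```text
clock: 18.45
position: [0.6238, -0.0156, 0.1006]
ee_rot: [0.0, 0.896, 0.444, 0.0]
contact_force: [-1.9, 1.9, 7.8]
width: 0.0392
gripper_force: 40.6
```

```bash
python3 st.py | grep -E "moment|contact|j6"
```

```text
contact_force [-1.886136    1.93927084  7.80317008]
moment [0.23109837 0.16805669 0.12453727]
j6 0.514827038708751 yaw y -0.6512296434167961
```

Call:
jog_arm --deltas '[0,0,-3,0,0,-0.2,0.4]'

```text
clock: 18.55
position: [0.6238, -0.0156, 0.1004]
ee_rot: [0.0, 0.907, 0.42, 0.0]
contact_force: [-1.8, 2.5, 7.8]
width: 0.039
gripper_force: 40.6
```

```bash
python3 st.py | grep -E "moment|contact|j6"
```

```text
contact_force [-1.78575664  2.48292527  7.78633429]
moment [0.27561551 0.19501584 0.14882959]
j6 0.5671364098997538 yaw y -0.7035321385519819
```

Call:
jog_arm --deltas '[0,0,-3,0,0,-0.2,0.4]'

```text
clock: 18.65
position: [0.6238, -0.0156, 0.1002]
ee_rot: [0.0, 0.918, 0.396, 0.0]
contact_force: [-1.4, 2.1, 6.5]
width: 0.0386
gripper_force: 40.6
```

```bash
python3 st.py | grep -E "moment|contact|j6"
```

```text
contact_force [-1.44055086  2.08400797  6.49997954]
moment [0.27341588 0.17140469 0.16949299]
j6 0.6195096792295675 yaw y -0.7559075928419181
```

Contact is confirmed. The torque is about 0.09 N m above the free mean of 0.07, and its trend puts contact near 99° of turn, so the clamping force is about 25–28 N. I'll hold briefly, then check.

Call:
jog_arm --deltas '[0,0,0,0,0,0,0.4,0,0,0,0,0,0,0.4,0,0,0,0,0,0,0.4]'

```text
clock: 18.95
position: [0.6238, -0.0156, 0.1002]
ee_rot: [0.0, 0.918, 0.397, 0.0]
contact_force: [-1.8, 1.0, 7.0]
width: 0.0393
gripper_force: 40.6
```

```bash
for i in 1 2 3 4; do python3 st.py | grep -E "moment"; python3 -c "
from rig import imaging; imaging.get_image('side')"; done
```

```text
moment [ 0.27394593  0.21678019 -0.00893857]
moment [0.2467292  0.22103941 0.0101955 ]
moment [ 0.24204508  0.22954472 -0.0349399 ]
moment [ 0.22611501  0.20280264 -0.02183644]
```

Call:
jog_arm --deltas '[0,0,-2,0,0,-0.13,0.4]'

```text
clock: 19.25
position: [0.6238, -0.0156, 0.1]
ee_rot: [0.0, 0.925, 0.381, 0.0]
contact_force: [-0.7, 2.1, 7.6]
width: 0.039
gripper_force: 40.6
```

```bash
python3 st.py | grep -E "moment|contact|j6"
```

```text
contact_force [-0.74017701  2.09938884  7.60372457]
moment [0.2776935  0.18668853 0.20471976]
j6 0.6531697876781295 yaw y -0.7895863603530276
```

The reading is 0.205 N m at 122°, consistent with roughly 28–30 N. I'll let go and rise.

Call:
jog_arm --deltas '[0,0,0,0,0,0,0.4,0,0,0,0,0,0,1,0,0,0,0,0,0,1,0,0,0,0,0,0,1,0,0,0,0,0,0,1,0,0,0,0,0,0,1,0,0,0,0,0,15,1,0,0,0,0,0,50,1,0,0,0,0,0,100,1,0,0,0,0,0,140,1,0,0,0,-50,0,150,1,0,0,0,-100,0,150,1,0,0,0,-150,0,150,1,0,0,0,-200,0,150,1,0,0,0,-200,0,150,1,0,0,0,-200,0,150,1]'

```text
clock: 20.85
position: [0.4232, -0.0157, 0.25]
ee_rot: [0.001, 0.925, 0.381, 0.001]
contact_force: [0.4, -0.0, 0.4]
width: 0.0858
gripper_force: 0.0
```

```bash
python3 shift.py; python3 side.py
python3 - <<'E'
from h import *
# knob drop and line angle from images, block vs. pushed pose
a=cv2.imread("pics/side1.png"); b=imaging.get_image("side")
def dk(im):
    m=((im.max(2)<110)&(np.ptp(im.astype(int),axis=2)<30)).astype(np.uint8)*255
    return cv2.boundingRect(blob(m,312,145,345,182))
print("knob side before/after",dk(a),dk(b))
f=lambda i:cv2.cvtColor(i[200:226,325:362],cv2.COLOR_BGR2GRAY).astype(np.float32)
print("block shift",cv2.phaseCorrelate(f(a),f(b)))
E
```

```text
side ((-0.08489397947776212, 0.03993833352920717), 1.0259833791189723)
top ((-0.006225759084738769, -0.048965766332148775), 1.0545817361937628)
20.95 [ 0.42518185 -0.01590591  0.24977112] [0.10359806 0.04858604 0.09139823] [ 0.02565195  0.01835167 -0.02391015] 0.08585249364449823 0.0
block rect (325, 195, 36, 25) right [360 203] low [351 219]
green left [329 181] low [331 182]
knob side before/after (316, 150, 24, 30) (317, 154, 23, 26)
block shift ((-0.1187904384442362, 0.7789872062857981), 0.4434075320208514)
```

The robot is clear, the press is unmoved, the block is home and the knob has sunk by about the expected amount. I'm handing in.

```bash
python3 -c "
from rig import manip; print(manip.sign_off())"
```

```text
the job is handed in; nothing more can be done
None
```

I pushed the block home against the column, turned the knob about 122° clockwise until the foot clamped it with an estimated 28–30 N (judged from noisy torque readings), let go with the press unmoved, and handed in at about 21 s; no verdict came back.

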